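# Push the parts bin down its lane

## Robot

A 6-joint arm with a two-finger parallel gripper is mounted at the origin on a cart in front of the work surface, level with it; the furniture and walls round the work are solid. World frame = base frame: x ahead of the robot, y to its left, z up, the work surface at z = 0. Lengths are in m, angles in degrees, forces in N, time in s.
With the tool pointing down it reaches from about 0.4 to 0.825 m from the base axis. Payload 7 kg.
Tool frame: the origin (TCP) lies midway between the tips of the shut fingers; the grasp point (between the pads) lies 19 mm behind it; z points along the fingers, y is the line along which they close (so a half turn about z gives the same grasp; the last joint's range is limited). The gripper opens to 88 mm and grips with 3 to 60 N. Pads are 19 mm wide; open, the fingers measure 130 mm over their backs; the gripper's body (78 mm by 193 mm) begins 47 mm behind the grasp point.
Start: joints at [92.023, 20.546, 0.682, 0, -70.136, -16.507], TCP at [0.169, 0.654, 0.227] pointing down, gripper open.
Joint ranges: [-176.03, 176.03], [-82.01, 121.73], [-58.28, 71.71], [-173.87, 95.51], [-174.79, -0.11], [-173.66, 173.66]. Speed limits (degrees/s): [136.94, 136.94, 172.46, 180, 180, 180].

## Interface

Orientations are given as a 3x3 rotation matrix whose columns are the frame's x, y, z axes.
In Python, from rig import robot gives the robot as it stands. Calls block until the motion is done:
- robot.goto(position, orientation): joint-space move of the TCP to a pose.
- robot.servo_line(position, ori=None, speed=0.15): straight line of the TCP; ori=None keeps the orientation; speed is the mean speed in m/s.
- robot.movej(angles): joint-space move.
- robot.move_gripper(opening): opening from 0.0 (shut) to 1.0 (fully open); the grip force is fixed at half the most; returns when the fingers have stopped.
- robot.dwell(seconds).
- robot.ik(position, orientation): joint angles nearest the present ones, or None.
- robot.grab_frame(name): name is "side" or "top"; returns (picture, depth): 400x640x3 uint8, red, green, blue; 400x640 float32, m along the optical axis (not along the pixel's ray), 0 where there is no reading.
- robot.camera_info(name): a dict with "vfov" (degrees; the focal length in pixels is half the picture's height over the tangent of half this angle, whatever the lens; pixels are square), "cx", "cy" (the principal point, pixels), "k1" (the pictures are not rectified: a ray, as slopes to the right and down, at radius r is drawn at 1 + k1 r^2 times it, then the intrinsics apply), "view" (4x4, takes a point from world to camera coordinates). Camera axes: x right, y down, z forward; pixel columns grow to the right and rows downward; lengths in m; the calibration is good to about 2 mm. A picture is of the moment at which its call begins. camera_info takes no time and is no camera call.
A pose or a line that the arm cannot do raises robot.Unreachable and nothing moves.
- robot.job_done(): hands the job in; it is judged then, once.
Readings, each from a call of its own:
- robot.read_t(): time.
- robot.read_qpos(): joint angles.
- robot.read_qvel(): joint speeds.
- robot.read_effort(): joint torques, N m.
- robot.read_position(): TCP position.
- robot.read_tcp_rot(): TCP orientation.
- robot.read_force(): force on the tool from outside, world axes, zero at the start.
- robot.read_ft_torque(): the same for the moment, N m.
- robot.read_grip_width(): opening from 0.0 (shut) to 1.0 (fully open).
- robot.read_finger_force(): force on a finger pad.
Only numpy, scipy, OpenCV 4.12 (cv2) and the standard library are available. Lean on these libraries where they do the work, as an engineer would, in place of code of your own. Each camera call takes 0.05 s, during which the arm holds its last target. There are 200 camera calls.

## Task

Push the black parts bin of white nuts, low front first, down the narrow lane between the two yellow guide rails until it is fully home against the stop at the far end, and leave it there. The rails have only just been glued down, so neither the bin nor the robot may touch either rail; straighten and centre the bin in front of the lane first if need be. Only push it along the mat: do not pick it up or tip it, and leave the other things where they are.

Things in the scene. Friction and masses are not known exactly. Their poses are not given: they have to be found in the camera images.
- bin: open black bin with white nuts, loose, 0.08 to 0.17 kg, sliding friction about 0.4 to 1.5 N. Origin: centre of underside, z up. Upright walls: low front (25 mm high) at x = -57 mm, tall back (53 mm high, 70 mm wide) at x = +58, sides at y = -35 and +35 (the rim looks wider, 79 mm). Starts before the lane, front towards it, up to 30 mm off the centre line and 0.25 rad askew
- bin_nose (a point): middle of the bin's low front wall, outer face, 14 mm above the mat; axes as the bin's
- bin_back (a point): middle of the bin's tall back wall, outer face, 25 mm above the mat: the face to push on; axes as the bin's
- lane: the lane, fixed on a grey mat (top at z = 2 mm). Origin: at the mouth, on the centre line, on the mat. x runs down the lane to the stop, y to the left, z up; a straight bin's own x points the opposite way. 94 mm clear between the rails (12 mm each side of the bin). Stop: aluminium angle 112 mm wide, 28 mm high, with two rubber buffers whose faces are at x = 120 mm
- lane_stop (a point): centre between the faces of the two rubber buffers, 120 mm down the lane, 14 mm above the mat; axes as the lane's. Bin home: bin_nose is here
- rail_left: left yellow guide rail, fixed, 127 mm long, 10 mm wide, 10 mm high, from x = 0 to 127 mm of the lane, its centre at y = +52 mm (inner face at +47 mm). Origin: at its mouth end, underside; axes as the lane's. Not to be touched
- rail_right: right yellow guide rail, the same, centre at y = -52 mm (inner face at -47 mm). Not to be touched
- usb_dongle: black plug-in key 18x54x9 mm lying on the grey mat left of the lane; bystander, loose; origin: centre of its underside
- spool: wire spool, 60 mm across, 48 mm high, standing on the right-hand table; bystander, loose; origin: centre of its underside
- mouse: black computer mouse, 63x105x37 mm, behind the lane; bystander, loose; origin: centre of its underside
- probe_tin: round white tin, 60 mm across, 22 mm high, on the right-hand table; bystander, loose; origin: centre of its underside
- alu_block: drilled aluminium block 40x60x25 mm, on the right-hand table; bystander, loose; origin: centre of its underside

How it is judged:
By the outcome, as a careful person would: the job done as asked, in the order asked, and still so for the second after the job is handed in, with the robot touching nothing.
It also fails if it takes over 69 s, if anything falls off the work surface, if the arm or the gripper's body presses on something with over 40 N, if the wrist force passes 120 N, or if a joint passes its speed limit or range.

## Working session

There is one attempt and no reset: what is moved stays moved. The work goes in short steps, each a Python script; the robot and the scene stay as the last script left them, time stands still between calls to the robot, and variables do not carry over. Pictures are saved under pics/ and viewed, at most 10 in all, crops included, and the job is handed in when it is done.

```bash
mkdir -p pics; cat > h.py <<'E'
import numpy as np, cv2
from rig import robot
def cam(n):
    c=robot.camera_info(n); f=200/np.tan(np.radians(c["vfov"])/2)
    return f,c["cx"],c["cy"],c["k1"],np.array(c["view"])
def ray(n,uv):
    f,cx,cy,k1,V=cam(n); d=(np.atleast_2d(uv).astype(float)-[cx,cy])/f; s=d.copy()
    for _ in range(20): s=d/(1+k1*(s**2).sum(1,keepdims=True))
    D=np.c_[s,np.ones(len(s))]@V[:3,:3]; return -V[:3,:3].T@V[:3,3],D,s
def plane(n,uv,z):
    o,D,_=ray(n,uv); return o+D*((z-o[2])/D[:,2])[:,None]
def cloud(n,dep):
    v,u=np.mgrid[:400,:640]; uv=np.c_[u.ravel(),v.ravel()]; o,D,_=ray(n,uv)
    return (o+D*dep.reshape(-1,1)).reshape(400,640,3)
def proj(n,P):
    f,cx,cy,k1,V=cam(n); p=np.atleast_2d(P)@V[:3,:3].T+V[:3,3]; s=p[:,:2]/p[:,2:]
    return s*(1+k1*(s**2).sum(1,keepdims=True))*f+[cx,cy]
E
python3 - <<'E'
from h import *
for n in("top","side"):
    im,d=robot.grab_frame(n); np.savez(f"{n}0.npz",im=im,d=d); cv2.imwrite(f"pics/{n}0.png",im[...,::-1])
    o,_,_=ray(n,[[320,200]]); print(n,cam(n)[:4],o,(d>0).mean())
E
```

```text
top (np.float64(425.9441337248895), 313.2643665540815, 202.45249556350058, -0.09807118562625475) [0.44764004 0.11822725 1.00930495] 0.996
side (np.float64(458.8368871622073), 325.20764496085576, 196.83739008738897, -0.1330255350874097) [ 0.42257212 -0.86825795  0.55361614] 0.9959921875
```

View pics/top0.png

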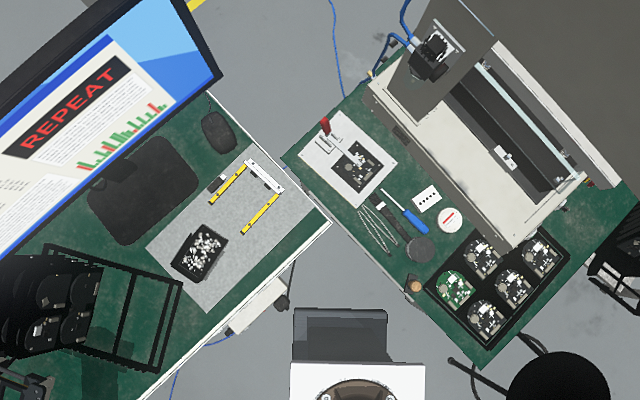

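View pics/side0.png

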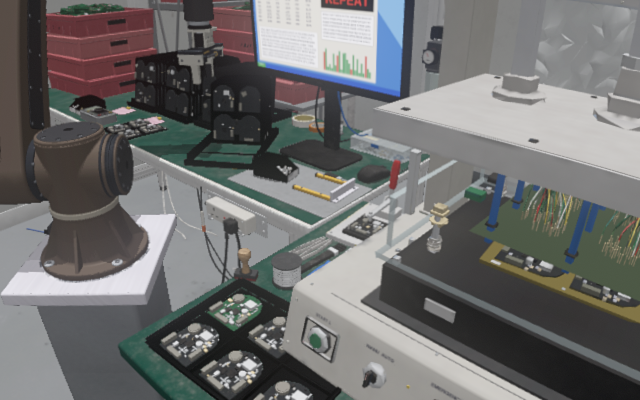

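Top: the bin is at about (200,250), the rails run (247,165)–(210,203) and (280,195)–(242,233), and the stop is at (265,175). Side: the bin is at (275,165), with the rails at (315,190). Next I measure these.

```bash
cat > meas.py <<'E'
from h import *
def lane(im,n="top"):
    hsv=cv2.cvtColor(im,cv2.COLOR_RGB2HSV); m=cv2.inRange(hsv,(20,120,120),(35,255,255))
    m[:150]=0; m[:,:195]=0
    k,l,s,c=cv2.connectedComponentsWithStats(m); out=[]
    # merge pieces per rail: print those bigger than 15 px
    return [(s[i],plane(n,np.argwhere(l==i)[:,::-1],0.012)[:,:2]) for i in range(1,k) if s[i][4]>12]
def bin_(d,n="top",L=None):
    P=cloud(n,d); return P
E
python3 - <<'E'
from meas import *
z=np.load("top0.npz"); im,d=z["im"],z["d"]
for s,p in lane(im):
    c=p.mean(0); w,v=np.linalg.eigh(np.cov((p-c).T)); t=(p-c)@v[:,1]
    print(s,c.round(4),v[:,1].round(3),"len",np.ptp(t).round(4),"wid",np.ptp((p-c)@v[:,0]).round(4))
P=cloud("top",d); r=P[225:290,160:235]
for zz in(0.01,0.02,0.03,0.04,0.05): print(zz,((r[...,2]>zz)).sum())
print("mat z",np.median(P[255:265,235:245,2]), np.median(P[280:300,195:205,2]))
q=r[(r[...,2]>0.012)&(r[...,2]<.09)]; print(q[:,:2].min(0),q[:,:2].max(0),np.percentile(q[:,2],[5,50,95,99]))
print(cv2.minAreaRect(q[:,:2].astype(np.float32)*1000))
crop=cv2.resize(im[150:300,140:300,::-1],None,fx=5,fy=5,interpolation=cv2.INTER_CUBIC)[:, :]
cv2.imwrite("pics/crop0.png",cv2.resize(im[155:295,140:300,::-1],(685,600),interpolation=cv2.INTER_CUBIC))
E
```

```text
[210 164  37  39 199] [0.5654 0.3196] [-0.757  0.654] len 0.1187 wid 0.0102
[242 193  37  40 193] [0.4982 0.2407] [-0.757  0.654] len 0.1195 wid 0.0093
0.01 1302
0.02 924
0.03 468
0.04 363
0.05 288
mat z 0.001669561730771596 0.0019286827524491734
[0.31386263 0.31598063] [0.46462934 0.46534845] [0.01455363 0.02449141 0.0554726  0.0573927 ]
((380.13348388671875, 387.4735107421875), (81.84813690185547, 166.28488159179688), 54.763545989990234)
```

View pics/crop0.png

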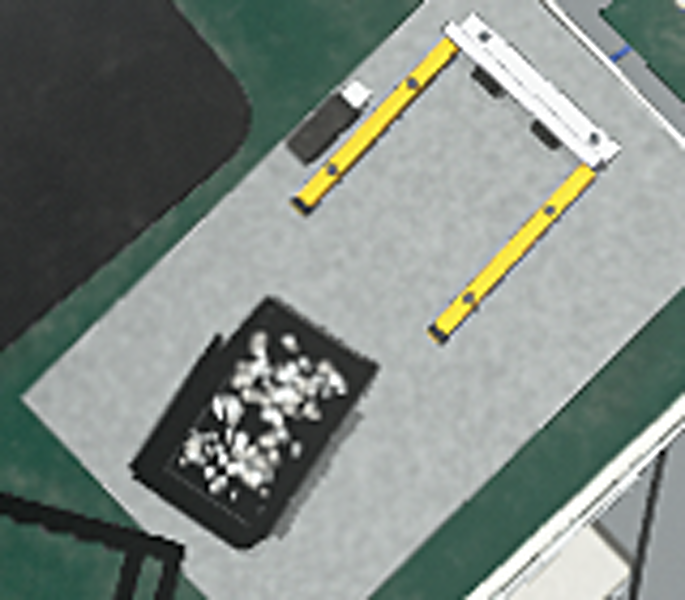

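The crop shows the bin with its front edge from (265,298) to (378,365) and its back from (135,467) to (245,548). The left rail's mouth is at (302,207) and the right rail's at (438,333). The buffers are at (488,82) and (547,133), and the dongle is at (328,125).

```bash
cat >> meas.py <<'E'
EX=np.array([.757,-.654]);EX/=np.linalg.norm(EX);EY=np.array([-EX[1],EX[0]])
O=np.array([.5318,.28015])-.0635*EX
def toL(p): q=np.asarray(p)[...,:2]-O; return np.stack([q@EX,q@EY],-1)
def toW(x,y): return O+x*EX+y*EY
E
python3 - <<'E'
from meas import *
z=np.load("top0.npz"); im,d=z["im"],z["d"]; P=cloud("top",d).copy(); L=toL(P); Z=P[...,2]
# height map in lane coordinates, 10 mm cells around bin
def hm(x0,x1,y0,y1,s):
    for x in np.arange(x1,x0,-s):
        print("%5d"%(x*1000),*["%3d"%(1000*np.max(Z[(L[...,0]>=x)&(L[...,0]<x+s)&(L[...,1]>=y)&(L[...,1]<y+s)],initial=0)) for y in np.arange(y1,y0,-s)])
print("fine"); hm(-.21,-.03,-.07,.09,.01)
print("wide"); hm(-.6,.4,-.25,.4,.05)
# side check
z=np.load("side0.npz"); S=cloud("side",z["d"]); 
m=(S[...,2]>.05)&(S[...,2]<.07); l=toL(S); m&=(abs(l[...,0]+.12)<.1)&(abs(l[...,1])<.1); print("side rim",l[m].min(0),l[m].max(0),m.sum())
hs=cv2.cvtColor(im,cv2.COLOR_RGB2HSV)
for z0 in(.028,.0): pass
print("buffers", toL(plane("top",np.array([[488,82],[547,133]])/4.28+[140,155],.02)))
print(toL(plane("top",np.array([[302,207],[438,333]])/4.28+[140,155],.012)))
E
```

```text
fine
  -30   3   7   6   3   5   6   4   4   5   4   5   5   4   6   6   4
  -40   4   5   3   4   4   5   5   4   3   5   7  23  29  27  26   5
  -50   3   6   4   5   5   4   3  27  30  27  28  29  26  33  32   4
  -60   1   2   3   5   5   5   2  35   6  21  20  27  25  29  41   4
  -70   3   3   4   5   5   6   6  40  25  23  28  26  26  18  57   5
  -80   2   4   4   5   4   6   3  56  46  29  27  25  28  27  59  52
  -90   2   5   3   5   4   4   4  57  50  24  20  27  23  24  55  56
 -100   3   5   6   2   6   5   2  56  53  19  20  24  25  26  57  57
 -110   1   5   5   5   3   5   3  57  59  21  27  22  29  21  51  57
 -120   2   4   4   4   3   5   5  57  57  15  23  26  28  31  19  57
 -130   3   5   4   4   4   5   4  55  57  26  23  25  22  24  14  57
 -140   2   5   4   4   4   4   5  52  57  24  21  25  25  26  17  58
 -150   4   4   3   6   7   5   3   5  57  56  24  17  16  55  55  57
 -160   3   4   4   5   5   5   4   4  55  57  56  56  55  57   0   3
 -170   5   4   4   5   5   3   6   4   0   0   2   0   3   6   4   5
 -180   4   5   3   3   3   4   4   5   4   4
[... 813 characters left out ...]
9   0   0   0  60 161 495  15   7  59  55  58   7   4
 -199   0   0   2  15 331 442  16   5  57  57   7   6   3
 -249   0   0   5  14 368 386  32  34  33  32  25   5   3
 -299   0   0   4   6 333 184 112  31   8   8  25   4   1
 -349   0   0   5 160 278 220 218  38  10   7  24  25   2
 -399   0   0   4  24 219 221 220 153 316 336  34  34   2
 -449   0   0   2   0   0 219 221 310 336 336  33   4   1
 -499   0   0   0   0   0   0 233 255 330   4   4   4   0
 -549   0   0   0   0   0   0   0   6   5   4   5   0   0
side rim [-0.15930856 -0.06368165] [-0.06280195  0.030917  ] 133
buffers [[ 0.12091109  0.01869888]
 [ 0.12225852 -0.02440362]]
[[ 0.00088277  0.04872175]
 [ 0.00150649 -0.05415564]]
```

```bash
cat >> meas.py <<'E'
def binpose(d):
    P=cloud("top",d); L=toL(P); Z=P[...,2]
    m=(Z>.045)&(Z<.065)&(L[...,0]>-.25)&(L[...,0]<.16)&(abs(L[...,1])<.1)
    p=L[m]; r=cv2.minAreaRect((p*1000).astype(np.float32)); b=cv2.boxPoints(r)
    k,l,s,c=cv2.connectedComponentsWithStats(m.astype(np.uint8))
    # back pts: long tall region; edges: side lines by box
    (cx,cy),(w,h),a=r
    e=[np.degrees(np.arctan2(*(b[(i+1)%4]-b[i])[::-1])) for i in range(4)]; yaw=min(e,key=abs)
    u=np.array([np.cos(np.radians(yaw)),np.sin(np.radians(yaw))]); v=np.array([-u[1],u[0]])
    q=p*1000; mid=v*((q@v).max()+(q@v).min())/2
    back=(q@u).min()
    return yaw,u,v,mid+u*back,(np.ptp(q@v),np.ptp(q@u)),p   # centre of rear rim edge, mm
E
python3 - <<'E'
from meas import *
z=np.load("top0.npz"); im,d=z["im"],z["d"]
yaw,u,v,bk,sz,p=binpose(d); print("yaw",yaw,"back mid",bk,"size",sz,"front",bk+u*115)
P=cloud("top",d); L=toL(P);Z=P[...,2]
m=(Z>.011)&(L[...,0]<-.17)&(L[...,0]>-.26)&(L[...,1]>-.13)&(L[...,1]<.08)
for y in np.arange(-.13,.08,.01):
    k=m&(L[...,1]>=y)&(L[...,1]<y+.01)
    if k.any(): print(round(y,3),"foot max x",L[k][:,0].max().round(4),"z",Z[k][L[k][:,0].argmax()].round(3), Z[k].max().round(3))
# dark bin outline from colour: low front bottom line
g=cv2.cvtColor(im,cv2.COLOR_RGB2GRAY); mk=(g<90)&(L[...,0]>-.2)&(L[...,0]<0)&(abs(L[...,1]+.02)<.08)&(Z>.018)
print(cv2.minAreaRect((L[mk]*1000).astype(np.float32)))
E
```

```text
yaw 8.521823 back mid [-154.13298331  -23.44341404] size (np.float64(81.05455624463504), np.float64(87.39431278791282)) front [-40.40264426  -6.40201313]
-0.08 foot max x -0.2583 z 0.022 0.022
-0.07 foot max x -0.2392 z 0.024 0.026
-0.06 foot max x -0.2215 z 0.017 0.025
-0.05 foot max x -0.1986 z 0.02 0.025
-0.04 foot max x -0.18 z 0.015 0.024
-0.03 foot max x -0.1799 z 0.021 0.024
-0.02 foot max x -0.1835 z 0.014 0.022
-0.01 foot max x -0.1911 z 0.015 0.035
-0.0 foot max x -0.1948 z 0.03 0.032
0.01 foot max x -0.2012 z 0.014 0.034
0.02 foot max x -0.2064 z 0.013 0.032
0.03 foot max x -0.2099 z 0.028 0.034
0.04 foot max x -0.2159 z 0.014 0.033
0.05 foot max x -0.2215 z 0.012 0.032
0.06 foot max x -0.2263 z 0.018 0.033
0.07 foot max x -0.2336 z 0.025 0.033
((-120.46249389648438, -19.01827621459961), (161.8865509033203, 80.14303588867188), 8.822442054748535)
```

```bash
cat >> meas.py <<'E'
def R(yvec):
    y=np.r_[yvec,0.]; y/=np.linalg.norm(y); z=np.array([0,0,-1.]); return np.c_[np.cross(y,z),y,z]
def W(x,y,z): return np.r_[toW(x/1000,y/1000),z/1000]   # lane mm -> world
def best(pos,yv):
    q=robot.read_qpos(); c=[(np.abs(np.array(robot.ik(pos,R(s*yv)))-q).max(),s) for s in(1,-1) if robot.ik(pos,R(s*yv)) is not None]
    return R(min(c)[1]*yv)
def look(tag=None):
    im,d=robot.grab_frame("top"); yaw,u,v,bk,sz,p=binpose(d)
    print("yaw %.2f back %s nose %s size %s"%(yaw,bk.round(1),(bk+u*115).round(1),np.round(sz,1)))
    if tag: cv2.imwrite(f"pics/{tag}.png",cv2.resize(im[155:295,140:300,::-1],(685,600),interpolation=cv2.INTER_CUBIC))
    return yaw,bk,u
def tool(): return np.r_[toL(robot.read_position())*1000,robot.read_position()[2]*1000].round(1)
E
python3 - <<'E'
from meas import *
p=robot.read_position(); robot.servo_line([p[0],p[1],.36],speed=.2)
robot.move_gripper(.34)
A=W(-104,-100,200); r=best(A,EX); robot.goto(A+[0,0,.16],r); robot.goto(A,r)
print(tool(),robot.read_qpos(),robot.read_grip_width(),robot.read_t(),robot.read_force())
look("p1")
E
```

```text
[-104.4  -98.7  201.1] [ 6.72852222e+01  1.36947507e+00 -2.71384792e+01  5.68147428e-02
 -6.14434586e+01  7.19128157e+01] 0.34285162266918284 4.0917 [0.24045064 0.4552453  0.36656871]
yaw 6.79 back [-155.   -21.8] nose [-40.8  -8.2] size [78.8 86.1]
```

View pics/p1.png

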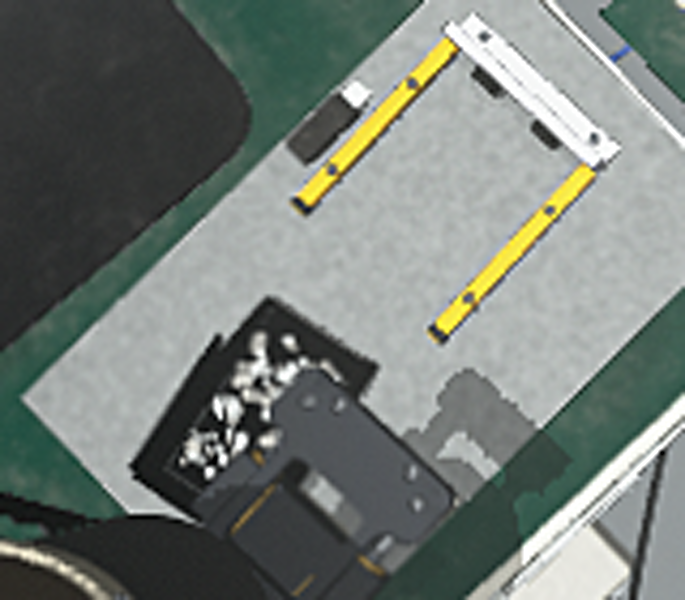

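The arm is above and to the right of the bin and partly hides it, and the bin hasn't moved. Next I square it with a two-finger push on its right side.

```bash
python3 - <<'E'
from meas import *
robot.servo_line(W(-104,-100,22),speed=.12)
f0=np.array(robot.read_force())
for y in(-75,-65,-60,-55,-50):
    robot.servo_line(W(-104,y,22),speed=.04); f=np.array(robot.read_force())-f0; print(y,tool(),"Fy",(f[:2]@EY).round(2),"Fx",(f[:2]@EX).round(2))
robot.servo_line(W(-104,-60,22),speed=.08)
robot.servo_line(W(-104,-110,120),speed=.2)
robot.goto(W(-150,-200,200),best(W(-150,-200,200),EX)) if robot.ik(W(-150,-200,200),best(W(-104,-110,120),EX)) is not None else print("no ik")
print(tool(),robot.read_t()); look("p2")
E
```

```text
-75 [-103.9  -75.3   21.8] Fy 0.66 Fx -0.18
-65 [-104.   -64.8   22. ] Fy 0.75 Fx -0.08
-60 [-104.   -59.7   22. ] Fy 0.01 Fx -1.11
-55 [-104.   -54.7   22. ] Fy 1.0 Fx 0.04
-50 [-104.   -49.7   22. ] Fy 0.34 Fx -0.03
[-150.4 -199.9  199.6] 9.3333
yaw 0.14 back [-151.    -3.7] nose [-36.   -3.5] size [79.1 87.3]
```

View pics/p2.png

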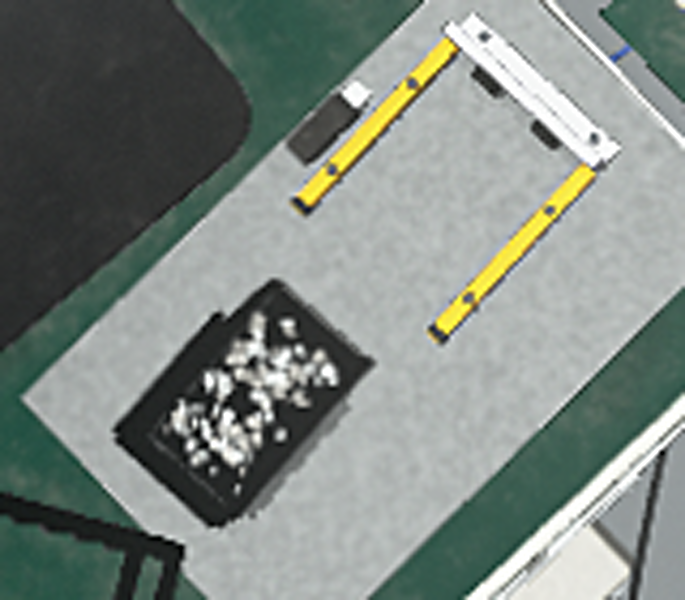

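The bin is now straight, with its front edge from (277,282) to (375,360). I'll check the lane centre line against the depth data as well.

```bash
python3 - <<'E'
from meas import *
ims=[robot.grab_frame("top") for _ in range(6)]; d=np.mean([x[1] for x in ims],0); im=ims[0][0]
P=cloud("top",d);L=toL(P)*1000;Z=P[...,2]*1000
for s in(1,-1):
    m=(abs(L[...,1]-52*s)<14)&(L[...,0]>5)&(L[...,0]<105)&(Z>8)&(Z<20)
    q=L[m]; print("rail",s,m.sum(),np.median(Z[m]),"y",q[:,1].mean(),"slope deg",np.degrees(np.polyfit(q[:,0],q[:,1],1)[0]))
m=(abs(L[...,0]-130)<25)&(abs(L[...,1])<75)&(Z>22)&(Z<40)
print("stop",m.sum(),cv2.minAreaRect(L[m].astype(np.float32)),L[m].mean(0),L[m].min(0),L[m].max(0))
hsv=cv2.cvtColor(im,cv2.COLOR_RGB2HSV)
for s,p in lane(im): print("yellow",(toL(p)*1000).mean(0),(toL(p)*1000).min(0),(toL(p)*1000).max(0))
yaw,u,v,bk,sz,p=binpose(d); print("bin",yaw,bk,sz,"mean",p.mean(0))
E
```

```text
rail 1 190 11.653204274989115 y 52.645224908850764 slope deg -0.5785276102467375
rail -1 180 11.77110848809404 y -52.3164852575363 slope deg -0.07637913779337178
stop 196 ((125.02429962158203, -0.3713645935058594), (111.1958236694336, 14.523078918457031), 89.88758087158203) [127.23633046  -0.51703424] [117.75641979 -55.9749255 ] [132.392138    55.21538723]
yellow [62.71218289 51.88924723] [ 3.92925812 46.73359842] [122.64211611  56.92185327]
yellow [ 64.10422867 -51.73595078] [  3.93550378 -56.39686985] [123.46520467 -47.04797004]
bin 0.1846635 [-151.15761776   -3.65045431] (np.float64(78.84458865177639), np.float64(87.03903616742518)) mean [-0.11536788 -0.00134906]
```

```bash
python3 - <<'E'
from meas import *
robot.goto(W(-104,-110,120),best(W(-104,-110,120),EX))
robot.servo_line(W(-104,-75,22),speed=.15)
robot.servo_line(W(-104,-46,22),speed=.03); print(tool())
robot.servo_line(W(-104,-62,22),speed=.06)
robot.servo_line(W(-104,-110,130),speed=.2)
A=W(-182,0,150); r=best(A,EY); robot.goto(A,r); print(tool(),robot.read_qpos().round(0) if hasattr(robot.read_qpos(),'round') else robot.read_qpos())
robot.servo_line(W(-178,0,37),speed=.1); f0=np.array(robot.read_force()); print(tool())
for x in(-168,-160,-145,-129):
    robot.servo_line(W(x,0,37),speed=.04); f=np.array(robot.read_force())-f0; print(x,tool(),f.round(2))
robot.servo_line(W(-145,0,37),speed=.08)
robot.servo_line(W(-160,0,150),speed=.15)
robot.goto(W(-150,-200,200),best(W(-150,-200,200),EY))
print(tool(),robot.read_t()); look("p3")
E
```

```text
[-104.   -46.1   22. ]
[-181.7   -0.4  149.1] [ 72.  14. -20.  -0. -56. 157.]
[-178.1    0.4   37.6]
-168 [-167.7    0.    37.2] [ 0.87  0.51 -1.35]
-160 [-1.597e+02 -1.000e-01  3.700e+01] [ 0.92  0.48 -1.62]
-145 [-144.7   -0.    37. ] [ 1.13  0.37 -0.14]
-129 [-1.287e+02 -1.000e-01  3.700e+01] [ 0.1  -0.26 -0.45]
[-150.2 -199.7  200.1] 19.9333
yaw -1.40 back [-117.5   -0.8] nose [-2.5 -3.6] size [79.7 88. ]
```

View pics/p3.png

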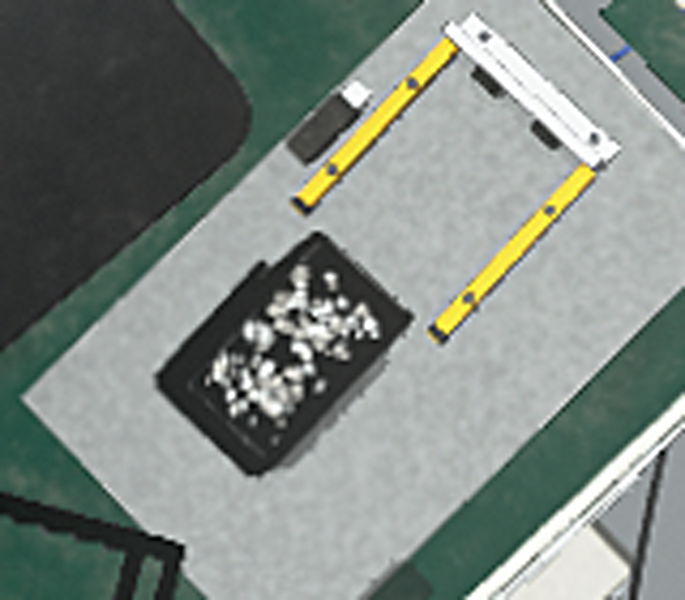

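The bin is at the mouth, front edge from (318,235) to (412,318), clear of both rails. I'll average frames for a better yaw.

```bash
cat >> meas.py <<'E'
def look2():
    F=[robot.grab_frame("top") for _ in range(6)]; d=np.mean([x[1] for x in F],0)
    yaw,u,v,bk,sz,p=binpose(d); q=p*1000; x0=bk[0]; e={1:[],-1:[]}
    for x in np.arange(x0+8,x0+74,6):
        s=q[(q[:,0]>=x)&(q[:,0]<x+6)]
        if len(s)>3: e[1].append((x+3,s[:,1].max())); e[-1].append((x+3,s[:,1].min()))
    for k in e: 
        a=np.array(e[k]); c=np.polyfit(a[:,0],a[:,1],1); print("side",k,"deg %.2f y at centre %.2f"%(np.degrees(np.arctan(c[0])),np.polyval(c,x0+58)))
    print("box yaw %.2f"%yaw,"back",bk.round(1),"nose",(bk+u*115).round(1),"size",np.round(sz,1)); return F[0][0]
E
python3 -c "
from meas import *
look2(); print(robot.read_t())"
```

```text
side 1 deg -0.13 y at centre 36.57
side -1 deg 0.17 y at centre -40.36
box yaw -1.66 back [-117.5   -0.8] nose [-2.5 -4.1] size [79.2 87.9]
20.2833
```

```bash
python3 - <<'E'
from meas import *
A=W(-160,-1,150); robot.goto(A,best(A,EY))
robot.servo_line(W(-150,-1,37),speed=.12)
robot.servo_line(W(-135,-1,37),speed=.06); robot.servo_line(W(-50,-1,37),speed=.035); print(tool())
robot.servo_line(W(-70,-1,37),speed=.08); robot.servo_line(W(-95,-1,150),speed=.2)
A=W(-150,-200,200); robot.goto(A,best(A,EY)); look2(); print(robot.read_t())
E
```

```text
[-50.1  -0.9  37. ]
side 1 deg 1.29 y at centre 37.90
side -1 deg -0.17 y at centre -40.37
box yaw 0.42 back [-40.1  -1.5] nose [74.9 -0.7] size [79.3 88.4]
27.4667
```

```bash
python3 - <<'E'
from meas import *
A=W(-95,-1,150); robot.goto(A,best(A,EY))
robot.servo_line(W(-72,-1,37),speed=.12)
robot.servo_line(W(-58,-1,37),speed=.06); robot.dwell(.2); f0=np.array(robot.read_force())
robot.servo_line(W(-14,-1,37),speed=.035)
for x in np.arange(-13,6,1.):
    robot.servo_line(W(x,-1,37),speed=.02); robot.dwell(.15)
    f=np.mean([np.array(robot.read_force())[:2]@EX for _ in range(5)])-f0[:2]@EX; print(x,tool()[0],f.round(2))
    if f<-5: break
robot.servo_line(W(x-25,-1,37),speed=.08); robot.servo_line(W(-60,-1,150),speed=.2)
A=W(-150,-200,200); robot.goto(A,best(A,EY)); im=look2(); print(robot.read_t())
cv2.imwrite("pics/p5.png",cv2.resize(im[155:295,140:300,::-1],(685,600),interpolation=cv2.INTER_CUBIC))
E
```

```text
Traceback (most recent call last):
rig.Unreachable: the arm cannot follow that straight line within its joint ranges
```

```bash
python3 - <<'E'
from meas import *
print(tool(),np.round(robot.read_qpos(),1),robot.read_t(),(robot.read_tcp_rot()[:2,1]@EY))
for x,z in((-95,150),(-72,37),(-58,37),(-30,37),(-5,37)):
    for s in(1,-1):
        q=robot.ik(W(x,-1,z),R(s*EY)); print(x,s,None if q is None else np.round(q,1))
E
```

```text
[-58.  -1.  37.] [ 59.   21.6 -26.1  -0.  -42.3 170.2] 30.0167 0.9999999976148248
-95 1 [ 62.9  13.6 -19.9   0.  -56.6 166.3]
-95 -1 [ 62.9  13.6 -19.9   0.  -56.6 -13.7]
-72 1 [ 60.5  21.5 -26.4   0.  -42.2 168.7]
-72 -1 [ 60.5  21.5 -26.4   0.  -42.2 -11.3]
-58 1 [ 59.   21.6 -26.1   0.  -42.3 170.2]
-58 -1 [ 59.   21.6 -26.1   0.  -42.3  -9.8]
-30 1 [ 56.1  22.1 -25.4   0.  -42.6 173.1]
-30 -1 [ 56.1  22.1 -25.4   0.  -42.6  -6.9]
-5 1 None
-5 -1 [ 53.4  22.5 -24.6   0.  -42.9  -4.3]
```

Joint 6 is at its limit in this wrist posture. I'll back off, turn the wrist by half a turn, and finish the push.

```bash
python3 - <<'E'
from meas import *
robot.servo_line(W(-72,-1,37),speed=.08); robot.servo_line(W(-95,-1,180),speed=.2)
r=R(-EY); robot.goto(W(-95,-1,180),r)
robot.servo_line(W(-72,-1,37),speed=.12)
robot.servo_line(W(-58,-1,37),speed=.06); robot.dwell(.2); f0=np.array(robot.read_force())
robot.servo_line(W(-14,-1,37),speed=.035)
for x in np.arange(-13,6,1.):
    robot.servo_line(W(x,-1,37),speed=.02); robot.dwell(.15)
    f=np.mean([np.array(robot.read_force())[:2]@EX for _ in range(5)])-f0[:2]@EX; print(x,tool()[0],f.round(2))
    if f<-5: break
robot.servo_line(W(x-25,-1,37),speed=.08); robot.servo_line(W(-60,-1,150),speed=.2)
A=W(-150,-200,200); robot.goto(A,R(-EY)); im=look2(); print(robot.read_t())
cv2.imwrite("pics/p5.png",cv2.resize(im[155:295,140:300,::-1],(685,600),interpolation=cv2.INTER_CUBIC))
E
```

```text
-13.0 -13.1 0.18
-12.0 -12.0 0.23
-11.0 -11.0 0.25
-10.0 -10.0 0.53
-9.0 -9.0 -0.56
-8.0 -8.8 -4.58
-7.0 -8.7 -11.15
side 1 deg -0.94 y at centre 37.10
side -1 deg -0.29 y at centre -40.45
box yaw -0.34 back [ 1.9 -0.8] nose [116.9  -1.5] size [79.2 88.2]
42.4083
```

View pics/p5.png

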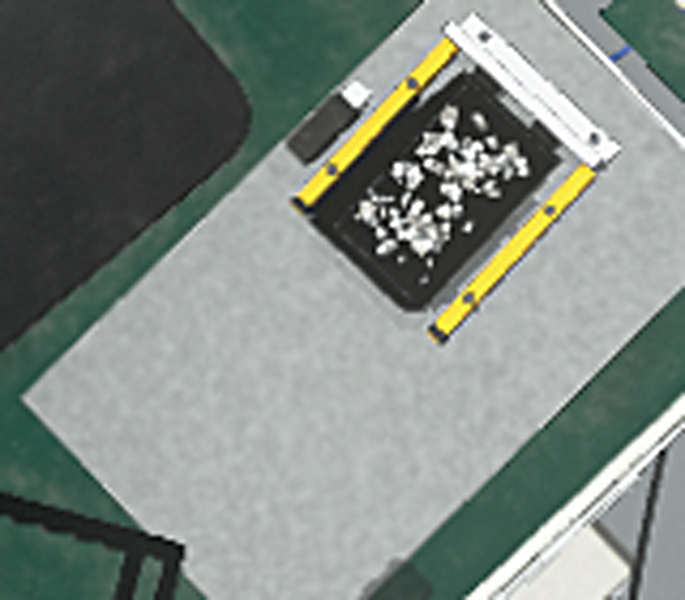

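The bin sits against both buffers, at about (480,75) and (550,140), with clear grey gaps to both rails. The force rose to 11 N at the stop, and the arm is now clear of everything.

```bash
python3 -c "
from rig import robot
print(robot.job_done())"
```

```text
the job is handed in; nothing more can be done
None
```

The bin is home against both buffers at the end of the lane, straight and about 1 mm off centre; the last picture shows it clear of both rails, and I handed the job in with the arm clear at about 42 s of the 69 s allowed.

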